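# Hold a cell end plate against its sprung backing

### The job

Take the flat metal end plate from the sloping drying rack, stand it upright on the base of the assembly jig, centred and flat against the sprung backing, and push it in steadily until the backing sits about half way through its travel, never to the end of it. Keep pressing for at least three seconds and finish while still holding it like that, because a colleague will put in the screws; do not let go. Leave the beaker, the bottle, the jar and the screwdriver alone.

Things in the scene. Friction and masses are not known exactly. Their poses are not given: they have to be found in the camera images.
- plate_center (a point): Centre of the loose end plate: a bare aluminium slab 12 mm thick (its x axis), 100 mm wide (y) and 110 mm tall (z, towards the edge that is uppermost in the rack and must be uppermost at the end), 0.24 to 0.39 kg, with dark screw-hole spots in the corners and one larger dark port spot. Both faces are alike.
- plate: The same plate; origin at the middle of its bottom edge, same axes. It starts in the rack leaning 40 degrees from vertical, top edge towards the rack's -x (robot's side), bottom edge on a ledge. Its upper 35 mm is free all round; between the rack's arms, the middle 76 mm of its underside is free too.
- rack: Black plastic drying rack, fixed to the bench: base 130 x 130 x 10 mm, origin at the centre of its underside, z up. Two sloping arms (10 mm wide, 75 mm long, 86 mm apart along y between centres), rising towards -x, carry the plate; a ledge stops its bottom edge, whose middle lies 30 mm in +x from and 32 mm above the origin.
- jig: Steel assembly jig, fixed: base 170 (x) x 150 (y) x 12 mm, origin at the centre of its underside, z up; the plate stands on the base top, 12 mm above the origin. The sprung backing, centred at y = 0, faces the jig's -x. Behind it a fixed dark frame 130 mm wide spans x = 40 to 52 mm, up to 72 mm above the bench. In front (x = -85 to 10 mm) the base is clear.
- backing_face (a point): Centre of the front face of the sprung backing, a grey block 110 mm wide, 58 mm tall and 10 mm thick with a black rubber face, its top 72 mm above the bench; x points into it, in the pushing direction. At rest the face is at jig x = 10 mm, height 43 mm.
- backing (a joint): How far the backing is pushed in, in m: 0 at rest, 0.020 at the end of its travel, sliding along jig +x. The gap between backing and dark frame is 20 mm at rest, 0 when fully in. The spring is linear, 600 N/m, without preload: 6 N half way, 12 N at the end.
- beaker: Clear glass beaker, 68 mm across, 85 mm high, bystander; origin at the centre of its underside.
- reagent: Amber bottle, 60 mm across, 130 mm high, bystander; origin at the centre of its underside.
- driver: Screwdriver with black handle, 170 mm long, lying on the bench between rack and jig along x, bystander.
- jar: White jar, 64 mm across, 80 mm high, bystander; origin at the centre of its underside.

How it is judged (in metres and radians):
On the way, in this order (a step that is already met when the one before it is completed fails the run):
1. the plate is out of the rack and upright (angle between plate_center's own z axis and vertical below 0.15 rad and contact force between plate and rack below 0.05 N), for 0.2 s.
2. the plate stands flat against the backing and presses it about half way in, steadily for 2 s (contact force between plate and backing between 3 and 9.5 N and value of joint backing between 0.006 and 0.014 m and angle between plate_center's own z axis and vertical below 0.09 rad and angle between the x axis of plate_center and the x axis of jig, either way round below 0.09 rad and y of plate_center in the frame of jig between -0.01 and 0.01 m and z of plate_center in the frame of jig between 0.063 and 0.071 m), for 2 s.
At the end, for the whole second after the job is handed in: Still held or pushed by the robot, the plate presses the backing 6 to 14 mm in (3 to 9.5 N), upright and parallel to it within 0.09 rad, centred on the jig within 10 mm, bottom edge level with the base top within 4 mm, at rest; the robot does not touch the backing (all of step 2 and contact force between any of the fingers, the arm and plate above 1 N and contact force between each of the arm, the fingers and backing below 0.3 N and linear speed of plate below 0.02 m/s); the arm keeps its last pose, push and grip.
It fails at once if the backing is driven to the end of its travel (value of joint backing above 0.0185 m).
It fails at once if the plate is rammed into the backing (over 20 N) (contact force between plate and backing above 20 N).
It fails at once if a bystander (beaker, bottle, screwdriver or jar) is moved 30 mm (distance of any of beaker, reagent, driver, jar from where it was at the start of the episode above 0.03 m).
It also fails if it takes over 48 s, if anything falls off the work surface, if the arm or the gripper's body presses on something with over 40 N, if the wrist force passes 120 N, or if a joint passes its speed limit or range.

### The arm

A 7-joint arm with a two-finger parallel gripper is mounted at the origin on the work surface. World frame = base frame: x ahead of the robot, y to its left, z up, the work surface at z = 0. Lengths are in mm, angles in rad, forces in N, time in s.
With the tool pointing down it reaches from about 425 to 950 mm from the base axis. Payload 4.7 kg.
Tool frame: the origin (TCP) lies at the very end of the fingers, on their centre line; the grasp point (between the pads) lies 19 mm behind it (manip.grasp_offset is the distance from the TCP to the grasp point, in mm); y points along the fingers, z is the direction in which the jaws open and shut, and the axes are right-handed (so a half turn about y gives the same grasp; the last joint's range is limited). The gripper opens to 87 mm and grips with 3 to 60 N. Pads are 19 mm wide; open, the fingers measure 117 mm over their backs; the gripper's body (75 mm by 190 mm) begins 51 mm behind the grasp point.
Start: joints at [-1.373, 0.469, -0.049, 1.532, 0.024, 1.141, -0.082], TCP at [151.738, 657.742, 222.573] pointing down, gripper open.
Joint ranges: [-2.59, 2.59], [-0.33, 1.99], [-1.39, 1.29], [0.1, 2.45], [-1.04, 4.18], [0.21, 1.99], [-2.66, 2.66]. Speed limits (rad/s): [2.57, 2.57, 3.14, 3.14, 3.14, 3.14, 3.14].

### API

Orientations are given as a rotation vector (axis times angle).
In Python, from workcell import sensors, viewer, job, manip gives the robot as it stands.
- The arm moves only by the shell command python3 -m jog 'ROWS' [FORCE]. ROWS is JSON, one flat list of numbers, 7 for each row, row after row: the closure, from -1 (fully open) to 1 (shut), then the shift along the tool's x, y, z in m, then the turn, a rotation vector about the tool's x, y, z in rad. A call has exactly 5 rows; each row shifts and turns the commanded pose from where the row before left it, along the tool's axes as they then stand; what a row does not reach is not made up. A row lasts 1/12 s, in which the tool goes at most 41.7 mm and 7.16 degrees, less where a joint would pass 70% of its speed; a pose out of reach is approached as far as the arm can. A call is refused whole if a number of a shift passes 0.0417 or a number of a turn 0.125, either way. A call with a gripper value outside its range is refused whole. The fingers move at their own pace and stop on an object; FORCE is the grip in N (left out, the last holds). Time passes only in rows, so rows that do not move let the fingers close, or fill a call up. It gives the time, the measured TCP pose, the force and the opening at its end, in the units of the state.
- sensors.observe(): the state, without advancing time (a new reading comes with each control period).
- viewer.snapshot(name): name is "side" or "top" or "wrist"; returns the picture (420x560x3 uint8, blue, green, red); there is no depth.
- viewer.calibration(name): a dict with "camera_matrix" (3x3 intrinsics, pixels), "k1" (the pictures are not rectified: a ray, as slopes to the right and down, at radius r is drawn at 1 + k1 r^2 times it, then the intrinsics apply), "rvec" (rotation vector, rad) and "tvec" (3), from world to camera coordinates, as OpenCV has them. Camera axes: x right, y down, z forward; pixel columns grow to the right and rows downward; lengths in mm; the calibration is good to about 2 mm. A picture is of the moment at which its call begins: read the wrist's pose just before it. calibration takes no time and is no camera call; for the wrist camera it gives the pose at the moment of the call.
- job.sign_off(): hands the job in, once; it reports no verdict.
The state is a dict: "time": time; "q": joint angles; "qvel": joint speeds; "tau": joint torques, N m; "eef_pos": TCP position; "orientation": TCP orientation; "wrist_force": force on the tool from outside, world axes, zero at the start; "ft_torque": the same for the moment, N m; "opening": finger opening in mm.
Only numpy, scipy, OpenCV 4.12 (cv2) and the standard library are available. Lean on these libraries where they do the work, as an engineer would, in place of code of your own. Each camera call takes 0.05 s, during which the arm holds its last target.

## Working session

There is one attempt and no reset: what is moved stays moved. The work goes in short steps, Python scripts to look and compute and a shell command to move; the robot and the scene stay as the last step left them, time stands still between calls to the robot, and variables do not carry over. Pictures are saved under pics/ and viewed, and the job is handed in when it is done.

```bash
ls; mkdir -p pics
python3 - <<'E'
from workcell import sensors, viewer, job, manip
import cv2
s=sensors.observe()
for k,v in s.items(): print(k,v)
print(manip.grasp_offset)
for n in ["side","top","wrist"]:
    c=viewer.calibration(n); print(n,c)
    cv2.imwrite(f"pics/{n}0.png",viewer.snapshot(n))
E
```

```text
pics
time 0.0
q [-1.37287415  0.4694413  -0.04860386  1.53365046  0.02413058  1.14099581
 -0.0823154 ]
qvel [-0.00020829  0.0005011   0.00230628  0.00159363  0.00103003 -0.00051811
 -0.0002736 ]
tau [-8.66299501e-05 -5.07966077e+01 -8.04468594e-02 -2.36154163e+01
 -6.12899428e-02  3.78361938e-02  1.64589869e-04]
eef_pos [151.65762878 657.14836439 221.51796449]
orientation [-1.56535885  0.1781924  -0.17799745]
wrist_force [-0.00456275  0.25345619  0.01242769]
ft_torque [ 0.0200302  -0.01508007 -0.03092365]
opening 87.06580994323444
18.700000000000003
side {'camera_matrix': array([[379.04269077,   0.        , 280.3776296 ],
       [  0.        , 379.04269077, 217.90502371],
       [  0.        ,   0.        ,   1.        ]]), 'k1': -0.0022484694561031287, 'rvec': array([ 0.77548467, -2.64805222,  1.01333182]), 'tvec': array([501.5458185 , 289.46031735, 836.44828392])}
top {'camera_matrix': array([[397.08094704,   0.        , 274.54916451],
       [  0.        , 397.08094704, 201.5992168 ],
       [  0.        ,   0.        ,   1.        ]]), 'k1': -0.03480309578637164, 'rvec': array([ 2.1463309 , -2.11729178,  0.17105018]), 'tvec': array([   5.97250245,  574.0735573 , 1072.25758204])}
wrist {'camera_matrix': array([[301.3418563 ,   0.        , 279.51025141],
       [  0.        , 301.3418563 , 212.40944987],
       [  0.        ,   0.        ,   1.        ]]), 'k1': -0.06401161258774891, 'rvec': array([-2.29163543, -1.82278854, -0.23394636]), 'tvec': array([-672.87283435,  -31.45549411,  391.85462034])}
```

View pics/side0.png

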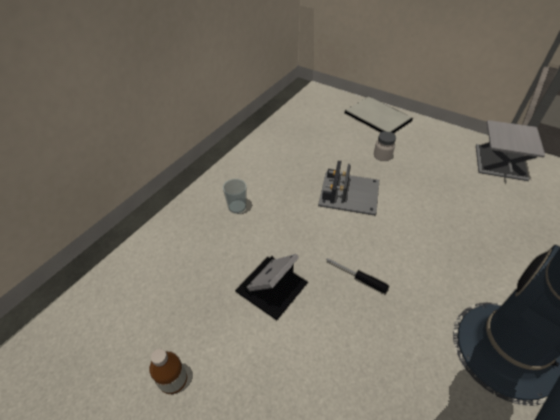

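View pics/top0.png

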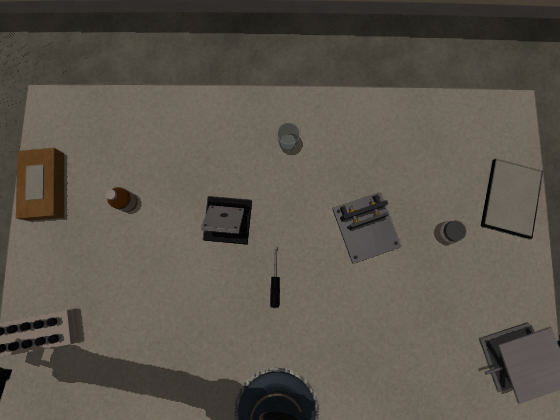

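View pics/wrist0.png

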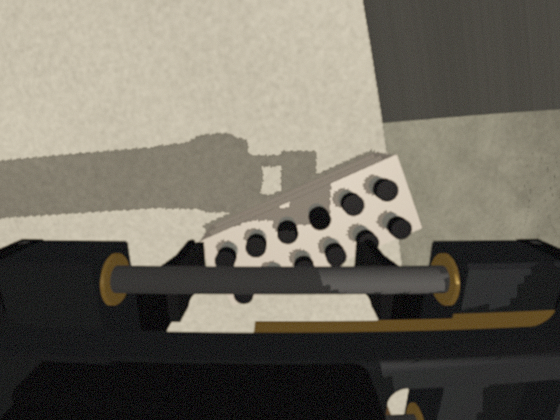

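Top view: x points up, y left. The rack is near (228,220), the jig near (366,228) and turned, the screwdriver at (275,280). I'll enlarge the important parts.

Run:
```python
import cv2,numpy as np
t=cv2.imread("pics/top0.png"); s=cv2.imread("pics/side0.png")
a=cv2.resize(t[185:255,190:265],None,fx=7,fy=7,interpolation=cv2.INTER_CUBIC)
b=cv2.resize(t[185:270,320:410],None,fx=7,fy=7,interpolation=cv2.INTER_CUBIC)
g=lambda x: np.clip(255*(x/255.)**0.6,0,255).astype(np.uint8)
cv2.imwrite("pics/a.png",g(a));cv2.imwrite("pics/b.png",g(b))
c=cv2.resize(s[240:325,225:320],None,fx=7,fy=7,interpolation=cv2.INTER_CUBIC)
d=cv2.resize(s[150:220,310:390],None,fx=7,fy=7,interpolation=cv2.INTER_CUBIC)
cv2.imwrite("pics/c.png",g(c));cv2.imwrite("pics/d.png",g(d))
```

```text
(no output)
```

View pics/a.png

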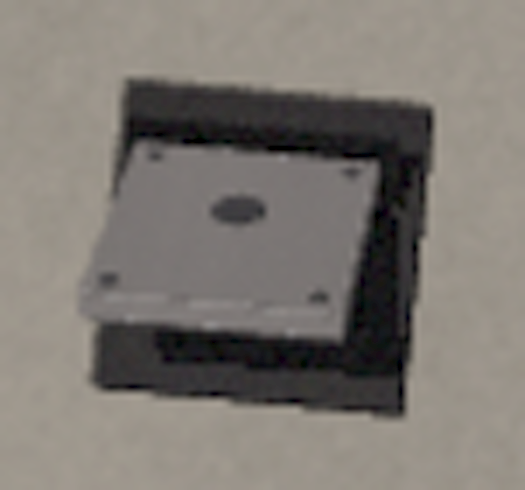

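View pics/b.png

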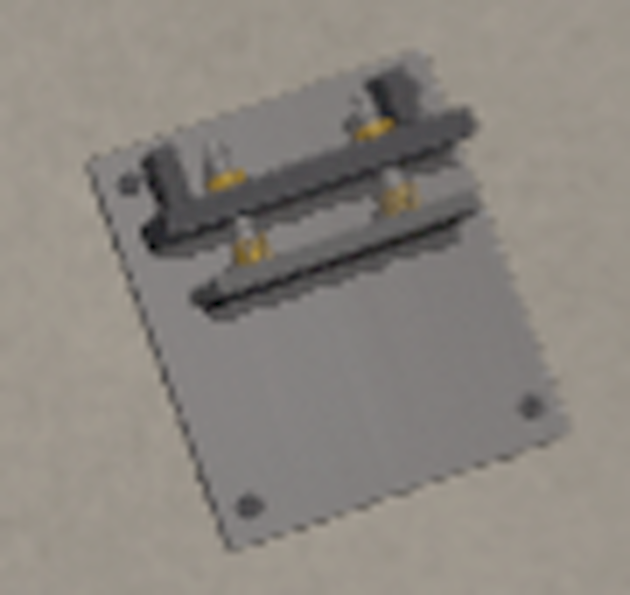

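View pics/c.png

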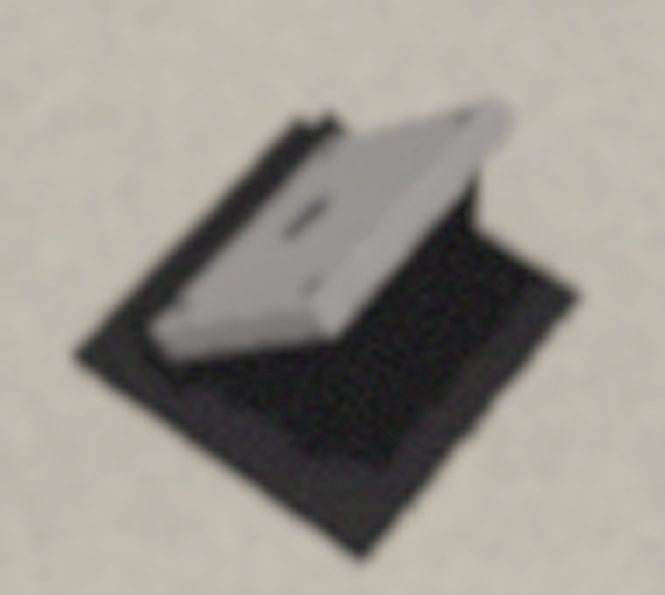

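View pics/d.png

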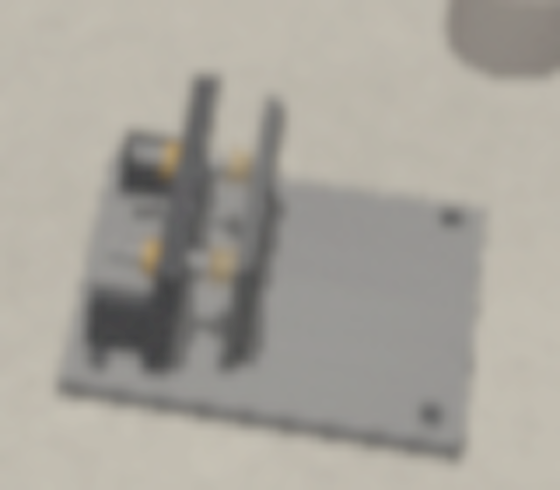

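Rack base corners (zoom a): (128,80), (432,105), (405,413), (93,385). Jig base corners (zoom b): (90,160), (420,50), (568,432), (230,550). The backing is towards the upper side of the jig, so jig +x points away from the robot and is turned. Next I cast rays.

```bash
cat > h.py <<'E'
import cv2,numpy as np
from workcell import sensors, viewer, job, manip
from scipy.spatial.transform import Rotation as R
def ray(c,px):
    px=np.array(px,float).reshape(-1,1,2)
    u=cv2.undistortPoints(px,c["camera_matrix"],np.array([c["k1"],0,0,0.]))[:,0]
    Rm=R.from_rotvec(np.ravel(c["rvec"])).as_matrix(); t=np.ravel(c["tvec"])
    d=np.c_[u,np.ones(len(u))]@Rm; o=-Rm.T@t
    return o,d/np.linalg.norm(d,axis=1)[:,None]
def onz(c,px,z):
    o,d=ray(c,px); return o+d*((z-o[2])/d[:,2])[:,None]
def proj(c,P):
    return cv2.projectPoints(np.array(P,float).reshape(-1,3),np.ravel(c["rvec"]),np.ravel(c["tvec"]),c["camera_matrix"],np.array([c["k1"],0,0,0.]))[0][:,0]
def tri(c1,p1,c2,p2):
    o1,d1=ray(c1,p1);o2,d2=ray(c2,p2);out=[]
    for a,b in zip(d1,d2):
        A=np.c_[a,-b]; s=np.linalg.lstsq(A,o2-o1,rcond=None)[0]
        q1=o1+a*s[0];q2=o2+b*s[1]; out.append(np.r_[(q1+q2)/2,np.linalg.norm(q1-q2)])
    return np.array(out)
def uz(Z,ox,oy,f=7): return (np.array(Z,float)+.5)/f-.5+np.array([ox,oy])
E
python3 - <<'E'
from h import *
np.set_printoptions(precision=2,suppress=True)
t=viewer.calibration("top");s=viewer.calibration("side")
def box(Q): 
    print(Q, "ctr",Q.mean(0)); L=np.linalg.norm(np.roll(Q,-1,0)-Q,axis=1);print("sides",L)
    e=(Q[0]-Q[3]+Q[1]-Q[2]); print("x dir deg",np.degrees(np.arctan2(e[1],e[0])))
    e=(Q[0]-Q[1]+Q[3]-Q[2]); print("y dir -90 deg",np.degrees(np.arctan2(e[1],e[0]))-90)
print("rack top");box(onz(t,uz([(128,80),(432,105),(405,413),(93,385)],190,185),10))
print("jig top");box(onz(t,uz([(90,160),(420,50),(568,432),(230,550)],320,185),12))
# side: rack corners: left, bottom, right ; jig corners
print("rack side", onz(s,uz([(75,355),(362,560),(582,295)],225,240),10))
print("jig side", onz(s,uz([(128,135),(485,208),(462,445),(62,380)],310,150),12))
# plate spots etc
print("plate top edge triangulated (top a: left end, right end)")
tp=uz([(108,278),(318,297),(352,173),(155,155),(238,210)],190,185)
sp=uz([(463,118),(463,118),(312,285),(180,308),(307,219)],225,240)
print(tri(t,tp[[2,4]],s,sp[[2,4]]))
print(sensors.observe()["time"])
E
```

```text
rack top
[[594.34 209.69  10.  ]
 [585.4   82.11  10.  ]
 [457.16  90.16  10.  ]
 [466.76 218.84  10.  ]] ctr [525.92 150.2   10.  ]
sides [127.89 128.49 129.03 127.91]
x dir deg -3.8487063132634156
y dir -90 deg -4.138026986674291
jig top
[[ 565.   -154.33   12.  ]
 [ 613.36 -293.01   12.  ]
 [ 454.91 -349.22   12.  ]
 [ 405.55 -209.74   12.  ]] ctr [ 509.71 -251.58   12.  ]
sides [146.87 168.12 147.96 168.81]
x dir deg 19.346953801123206
y dir -90 deg 19.357629843344327
rack side [[592.06 209.65  10.  ]
 [465.57 220.54  10.  ]
 [455.42  93.14  10.  ]]
jig side [[ 612.2  -309.36   12.  ]
 [ 454.11 -351.5    12.  ]
 [ 405.3  -211.4    12.  ]
 [ 562.02 -155.26   12.  ]]
plate top edge triangulated (top a: left end, right end)
[[559.67 117.87 -37.11   7.41]
 [531.45 152.98  72.     0.96]]
0.15
```

Run:
```python
from h import *
np.set_printoptions(precision=3,suppress=True)
t=viewer.calibration("top");s=viewer.calibration("side")
rc=np.array([525.2,150.7,0]);ry=np.radians(-4.0);Rr=R.from_euler('z',ry).as_matrix()
jc=np.array([509.0,-252.3,0]);
# plate corners, rack frame
z=np.array([-np.sin(np.radians(40)),0,np.cos(np.radians(40))]);n=np.array([z[2],0,-z[0]])
b=np.array([30,0,32.])
P=lambda y,h,k: rc+Rr@(b+np.array([0,y,0])+z*h+n*k)
C=[P(y,h,k) for h,k in [(110,6),(110,-6),(0,6)] for y in (50,-50)]
f=lambda p,ox,oy: (p-np.array([ox,oy])+.5)*7-.5
print("pred in zoom a",f(proj(t,C),190,185).round(0).tolist())
print("pred in zoom c",f(proj(s,C),225,240).round(0).tolist())
st=sensors.observe();M=R.from_rotvec(st["orientation"]).as_matrix();print("tool axes\n",M)
print([x for x in dir(manip) if x[0]!='_'],[x for x in dir(sensors) if x[0]!='_'])
c=viewer.calibration("wrist");Rm=R.from_rotvec(c["rvec"]).as_matrix();o=-Rm.T@c["tvec"];print("cam in tool",M.T@(o-st["eef_pos"]),"axes",(M.T@Rm.T))
```

```text
pred in zoom a [[84.0, 295.0], [350.0, 318.0], [85.0, 322.0], [350.0, 344.0], [142.0, 144.0], [386.0, 164.0]]
pred in zoom c [[316.0, 303.0], [504.0, 91.0], [340.0, 332.0], [526.0, 119.0], [157.0, 330.0], [335.0, 137.0]]
tool axes
 [[ 0.974 -0.     0.225]
 [-0.225 -0.001  0.974]
 [ 0.    -1.    -0.001]]
['Unreachable', 'grasp_offset'] ['observe']
cam in tool [ -69.548 -163.352   -0.771] axes [[ 0.     0.967  0.256]
 [ 0.001 -0.256  0.967]
 [ 1.    -0.    -0.001]]
```

Predicted plate corners match the picture to within about 1 px (2–3 mm), and the plate sits centred in the rack. Now the helper that works out the moves.

```bash
cat >> h.py <<'E'
np.set_printoptions(precision=3,suppress=True)
RC=np.array([525.2,150.7,0]);RY=np.radians(-4.0)
JC=np.array([509.0,-252.3,0]);JY=np.radians(19.35)
Z=lambda a: R.from_euler('z',a).as_matrix()
a40=np.radians(40)
def tool(yaw,lean):
    # plate z leaning towards -x by lean ; tool y=-plate z ; tool z=plate normal (+x)
    M=Z(yaw); pz=M@np.array([-np.sin(lean),0,np.cos(lean)]); n=M@np.array([np.cos(lean),0,np.sin(lean)])
    y=-pz; return np.c_[np.cross(y,n),y,n]
def rackP(h,k=0): # point on plate mid-plane at height h
    return RC+Z(RY)@(np.array([30,0,32.])+h*np.array([-np.sin(a40),0,np.cos(a40)])+k*np.array([np.cos(a40),0,np.sin(a40)]))
def jigP(x,y,z): return JC+Z(JY)@np.array([x,y,z])
def delta(P,T):
    s=sensors.observe();M=R.from_rotvec(s["orientation"]).as_matrix()
    print("t",s["time"],"pos",s["eef_pos"],"q",s["q"].round(2) if hasattr(s["q"],"round") else s["q"],"F",s["wrist_force"],"open",s["opening"])
    print("axes",M.T.tolist() if 0 else "", "tool y",M[:,1],"z",M[:,2])
    print("shift in tool axes m",M.T@(P-s["eef_pos"])/1000,"world mm",P-s["eef_pos"])
    print("shift in TARGET axes m",T.T@(P-s["eef_pos"])/1000)
    print("turn in tool axes",R.from_matrix(M.T@T).as_rotvec())
E
python3 - <<'E'
from h import *
print(rackP(170),rackP(70)); delta(rackP(170),tool(RY,a40))
E
```

```text
[446.119 156.23  162.228] [510.241 151.746  85.623]
t 0.15 pos [151.69  657.288 221.764] q [-1.37  0.47 -0.05  1.53  0.02  1.14 -0.08] F [-0.18   0.067 -0.091] open 86.91199445750316
axes  tool y [-0.    -0.001 -1.   ] z [ 0.225  0.974 -0.001]
shift in tool axes m [ 0.4    0.06  -0.422] world mm [ 294.429 -501.058  -59.537]
shift in TARGET axes m [0.479 0.257 0.214]
turn in tool axes [ 0.577  1.352 -0.491]
```

```bash
python3 -m jog '[-1,0.027,-0.005,-0.028,0,0,0, -1,0.027,-0.005,-0.028,0,0,0, -1,0.027,0,-0.028,0,0,0, -1,0.027,0,-0.028,0,0,0, -1,0.027,0,-0.028,0,0,0]' 60
python3 -m jog '[-1,0.027,0,-0.028,0,0.1,0, -1,0.027,0,-0.028,0,0.1,0, -1,0.027,0,-0.028,0,0.1,0, -1,0.027,0,-0.028,0,0.1,0, -1,0.027,0,-0.028,0,0.1,0]'
python3 - <<'E'
from h import *
delta(rackP(170),tool(RY,a40))
E
```

```text
time: 0.57
eef_pos: [252.4, 489.1, 232.3]
orientation: [-1.564, 0.178, -0.178]
wrist_force: [0.3, -0.1, 0.7]
opening: 86.9
time: 0.98
eef_pos: [316.9, 307.4, 232.4]
orientation: [-1.494, 0.573, -0.573]
wrist_force: [0.7, 0.1, -0.0]
opening: 86.6
t 0.9833 pos [316.94  307.418 232.4  ] q [-1.    0.07  0.15  2.05 -0.01  1.02 -0.01] F [ 0.696  0.051 -0.049] open 86.60021773240675
axes  tool y [ 0.  0. -1.] z [0.669 0.743 0.   ]
shift in tool axes m [ 0.197  0.07  -0.026] world mm [ 129.179 -151.188  -70.172]
shift in TARGET axes m [0.142 0.143 0.062]
turn in tool axes [ 0.648  0.87  -0.316]
```

```bash
python3 -m jog '[-1,0.039,0,0.005,0,0.087,0, -1,0.039,0,0,0,0.087,0, -1,0.039,0,0,0,0.087,0, -1,0.039,0,0.01,0,0.087,0, -1,0.030,0,0.02,0,0.087,0]'
python3 - <<'E'
from h import *
delta(rackP(170),tool(RY,a40))
E
```

```text
time: 1.4
eef_pos: [461.7, 181.0, 232.7]
orientation: [-1.373, 0.908, -0.908]
wrist_force: [-0.2, 0.5, 0.1]
opening: 86.8
t 1.4 pos [461.734 180.995 232.734] q [-0.77  0.16  0.36  1.95 -0.07  1.04  0.02] F [-0.22   0.546  0.134] open 86.84355531080041
axes  tool y [-0. -0. -1.] z [ 0.92   0.392 -0.   ]
shift in tool axes m [ 0.017  0.071 -0.024] world mm [-15.615 -24.765 -70.506]
shift in TARGET axes m [ 0.026  0.045 -0.056]
turn in tool axes [ 0.685  0.453 -0.165]
```

```bash
python3 -m jog '[-1,0.01,0,0,0.086,0.057,-0.021, -1,0.005,0,0,0.086,0.057,-0.021, -1,0,0,0,0.086,0.057,-0.021, -1,0,0,0,0.086,0.057,-0.021, -1,0,0,0,0.086,0.057,-0.021]'
python3 -m jog '[-1,0,0,0,0.086,0.057,-0.021, -1,0,0,0,0.086,0.057,-0.021, -1,0,0,0,0.086,0.057,-0.021, -1,0,0,0,0,0,0, -1,0,0,0,0,0,0]'
python3 - <<'E'
from h import *
delta(rackP(170),tool(RY,a40))
E
```

```text
time: 1.82
eef_pos: [466.4, 169.4, 232.3]
orientation: [-0.965, 0.799, -1.298]
wrist_force: [0.3, -1.9, -0.1]
opening: 87.0
time: 2.23
eef_pos: [466.7, 167.0, 231.0]
orientation: [-0.803, 0.744, -1.444]
wrist_force: [0.1, 0.2, 0.9]
opening: 87.0
t 2.2333 pos [466.703 166.998 230.996] q [-0.9  -0.05  0.23  2.31  0.78  0.56 -1.26] F [0.086 0.225 0.868] open 86.97047999182755
axes  tool y [ 0.548 -0.03  -0.836] z [0.836 0.025 0.548]
shift in tool axes m [ 0.008  0.047 -0.055] world mm [-20.584 -10.768 -68.769]
shift in TARGET axes m [ 0.012  0.04  -0.059]
turn in tool axes [ 0.116  0.083 -0.013]
```

```bash
python3 -m jog '[-1,0.004,0,-0.012,0.06,0.04,-0.007, -1,0.004,0,-0.015,0.056,0.043,-0.006, -1,0.004,0,-0.015,0,0,0, -1,0,0,-0.015,0,0,0, -1,0,0,0,0,0,0]'
python3 - <<'E'
from h import *
delta(rackP(130),tool(RY,a40))
E
```

```text
time: 2.65
eef_pos: [429.0, 157.3, 203.0]
orientation: [-0.707, 0.719, -1.507]
wrist_force: [0.0, -0.9, -0.0]
opening: 86.9
t 2.65 pos [429.009 157.264 203.017] q [-0.75 -0.06 -0.03  2.44  1.09  0.55 -1.72] F [ 0.039 -0.871 -0.026] open 86.85640556957301
axes  tool y [ 0.615 -0.045 -0.787] z [ 0.787 -0.03   0.616]
shift in tool axes m [-0.001  0.083 -0.01 ] world mm [ 42.759  -2.828 -71.431]
shift in TARGET axes m [-0.     0.082 -0.013]
turn in tool axes [0.034 0.025 0.002]
```

```bash
python3 -m jog '[-1,0,0.016,-0.002,0,0,0, -1,0,0.016,-0.003,0.008,0.006,0, -1,0,0.016,-0.003,0.008,0.006,0, -1,0,0.016,-0.002,0.01,0.006,0, -1,0,0.016,0,0.01,0.006,0.002]'
python3 - <<'E'
from h import *
delta(rackP(70),tool(RY,a40))
cv2.imwrite("pics/w1.png",viewer.snapshot("wrist"));
s=viewer.snapshot("side")[200:340,200:380];cv2.imwrite("pics/s1.png",cv2.resize(s,None,fx=4,fy=4,interpolation=cv2.INTER_CUBIC))
E
```

```text
time: 3.07
eef_pos: [471.3, 152.4, 144.5]
orientation: [-0.662, 0.706, -1.532]
wrist_force: [-0.3, -0.6, 0.2]
opening: 86.9
t 3.0667 pos [471.301 152.366 144.491] q [-0.16  0.18 -0.57  2.44  1.59  0.57 -2.2 ] F [-0.308 -0.564  0.189] open 86.92978637133899
axes  tool y [ 0.645 -0.051 -0.763] z [ 0.761 -0.054  0.647]
shift in tool axes m [-0.003  0.07  -0.008] world mm [ 38.94   -0.62  -58.868]
shift in TARGET axes m [-0.002  0.07  -0.008]
turn in tool axes [-0.005 -0.     0.006]
```

View pics/w1.png

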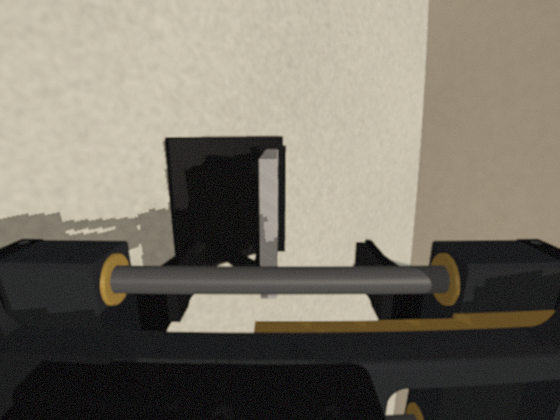

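View pics/s1.png

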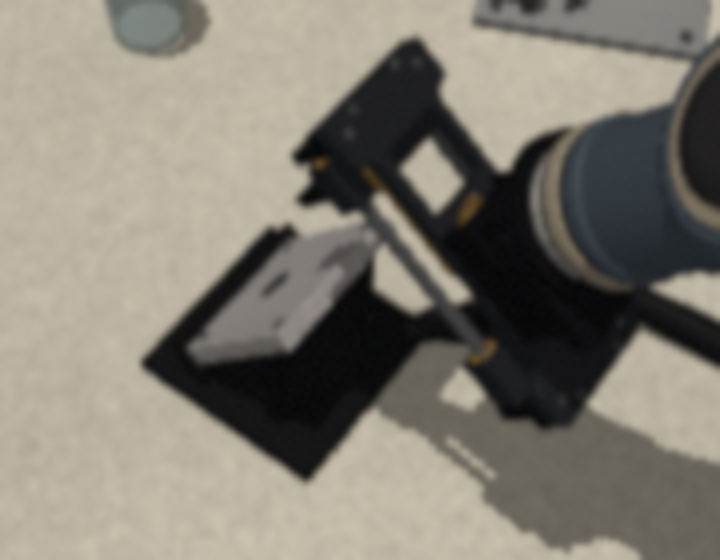

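Wrist view: the plate shows edge-on at columns 258–278, parallel to the fingers and inside the jaws, about 7 mm to the tool −z side (predicted −8). Advancing.

```bash
python3 -m jog '[-1,0,0.01,-0.002,0,0,0, -1,0,0.01,-0.002,0,0,0, -1,0,0.01,-0.002,0,0,0, -1,0,0.01,-0.002,0,0,0, -1,0,0.01,0,0,0,0]'
python3 - <<'E'
from h import *
delta(rackP(70),tool(RY,a40))
E
```

```text
time: 3.58
eef_pos: [496.1, 150.5, 101.0]
orientation: [-0.666, 0.703, -1.531]
wrist_force: [-0.4, -0.4, -0.0]
opening: 87.1
t 3.5833 pos [496.129 150.545 100.99 ] q [-0.15  0.33 -0.56  2.44  1.82  0.63 -2.39] F [-0.402 -0.429 -0.023] open 87.07340616076732
axes  tool y [ 0.644 -0.052 -0.763] z [ 0.762 -0.049  0.646]
shift in tool axes m [-0.002  0.021  0.001] world mm [ 14.112   1.201 -15.367]
shift in TARGET axes m [-0.002  0.021  0.001]
turn in tool axes [-0.004  0.004  0.007]
```

```bash
python3 -m jog '[-1,-0.001,0.007,0,0,0,0, -1,-0.001,0.007,0,0,0,0, -1,0,0.006,0.001,0,0,0, -1,0,0,0,0,0,0, -1,0,0,0,0,0,0]'
python3 - <<'E'
from h import *
delta(rackP(70),tool(RY,a40))
cv2.imwrite("pics/w2.png",viewer.snapshot("wrist"));
E
```

```text
time: 4.0
eef_pos: [508.9, 152.1, 85.9]
orientation: [-0.666, 0.705, -1.529]
wrist_force: [0.1, -0.6, -0.0]
opening: 86.8
t 4.0 pos [508.857 152.054  85.856] q [-0.14  0.38 -0.56  2.42  1.88  0.65 -2.43] F [ 0.119 -0.564 -0.024] open 86.8256443360053
axes  tool y [ 0.643 -0.05  -0.764] z [ 0.763 -0.05   0.645]
shift in tool axes m [0.    0.001 0.001] world mm [ 1.384 -0.308 -0.233]
shift in TARGET axes m [0.    0.001 0.001]
turn in tool axes [-0.003  0.003  0.005]
```

View pics/w2.png

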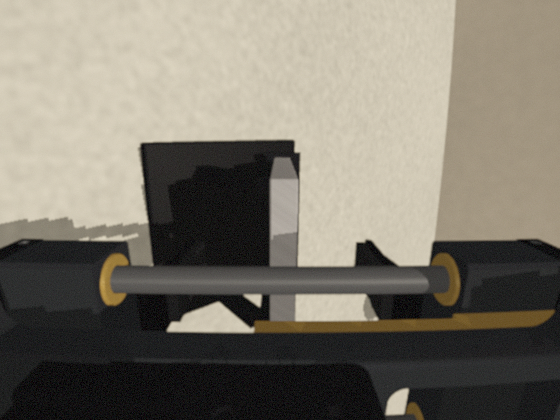

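Plate edge at columns 270–298 (centre 284 against 279.5), about 2 mm to +z. Shift that and close.

```bash
python3 -m jog '[-1,0,0,0.0015,0,0,0, 1,0,0,0,0,0,0, 1,0,0,0,0,0,0, 1,0,0,0,0,0,0, 1,0,0,0,0,0,0]' 60
python3 -m jog '[1,0,0,0,0,0,0, 1,0,0,0,0,0,0, 1,0,0,0,0,0,0, 1,0,0,0,0,0,0, 1,0,0,0,0,0,0]'
python3 - <<'E'
from h import *
delta(rackP(70),tool(RY,a40))
cv2.imwrite("pics/w3.png",viewer.snapshot("wrist"));
E
```

```text
time: 4.47
eef_pos: [509.8, 151.9, 86.9]
orientation: [-0.665, 0.706, -1.529]
wrist_force: [-0.8, 0.1, -0.0]
opening: 68.3
time: 4.88
eef_pos: [509.8, 152.0, 86.7]
orientation: [-0.665, 0.706, -1.529]
wrist_force: [-0.3, 0.7, 0.9]
opening: 34.8
t 4.8833 pos [509.807 151.992  86.747] q [-0.14  0.38 -0.56  2.42  1.88  0.65 -2.42] F [-0.262  0.725  0.929] open 34.84740987048674
axes  tool y [ 0.643 -0.05  -0.764] z [ 0.763 -0.05   0.645]
shift in tool axes m [ 0.     0.001 -0.   ] world mm [ 0.434 -0.246 -1.124]
shift in TARGET axes m [ 0.     0.001 -0.   ]
turn in tool axes [-0.003  0.003  0.005]
```

View pics/w3.png

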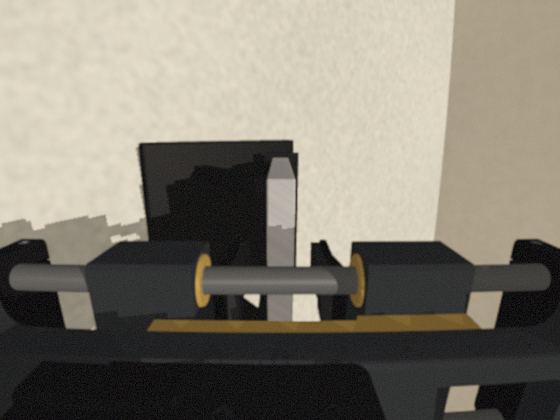

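The fingers are closing (80 mm/s) with the plate centred between them (columns 267–295). I'll finish closing.

```bash
python3 -m jog '[1,0,0,0,0,0,0, 1,0,0,0,0,0,0, 1,0,0,0,0,0,0, 1,0,0,0,0,0,0, 1,0,0,0,0,0,0]'
python3 - <<'E'
from h import *
delta(rackP(70),tool(RY,a40))
E
```

```text
time: 5.35
eef_pos: [510.0, 152.0, 87.0]
orientation: [-0.665, 0.705, -1.529]
wrist_force: [-0.3, 0.4, 0.8]
opening: 11.7
t 5.35 pos [510.02  151.972  86.958] q [-0.14  0.38 -0.56  2.42  1.88  0.65 -2.42] F [-0.26   0.383  0.758] open 11.688606472557076
axes  tool y [ 0.643 -0.05  -0.764] z [ 0.762 -0.051  0.645]
shift in tool axes m [ 0.     0.001 -0.001] world mm [ 0.221 -0.226 -1.335]
shift in TARGET axes m [ 0.     0.001 -0.001]
turn in tool axes [-0.003  0.003  0.005]
```

Gripped at 11.7 mm. Lift straight up.

```bash
python3 -m jog '[1,0,-0.003,0.0027,0,0,0, 1,0,-0.006,0.005,0,0,0, 1,0,-0.009,0.0077,0,0,0, 1,0,-0.012,0.010,0,0,0, 1,0,-0.012,0.012,0,0,0]'
python3 - <<'E'
from h import *
delta(rackP(70),tool(RY,a40))
E
```

```text
time: 5.77
eef_pos: [509.7, 152.0, 142.2]
orientation: [-0.669, 0.708, -1.527]
wrist_force: [1.3, -0.8, -2.2]
opening: 11.2
t 5.7667 pos [509.744 151.95  142.17 ] q [-0.13  0.23 -0.54  2.38  1.62  0.54 -2.15] F [ 1.28  -0.832 -2.239] open 11.186015587575346
axes  tool y [ 0.64  -0.049 -0.767] z [ 0.765 -0.05   0.642]
shift in tool axes m [-0.     0.044 -0.036] world mm [  0.498  -0.204 -56.547]
shift in TARGET axes m [ 0.     0.044 -0.036]
turn in tool axes [0.001 0.004 0.004]
```

```bash
python3 -m jog '[1,0,-0.019,0.02,0,0,0, 1,0,-0.019,0.02,-0.05,0,0, 1,0,-0.02,0.02,-0.1,0,0, 1,0,-0.02,0.018,-0.1,0,0, 1,0,-0.01,0.015,-0.1,0,0]'
python3 -m jog '[1,0,0,0.01,-0.1,0,0, 1,0,0,0,-0.1,0,0, 1,0,0,0,-0.1,0,0, 1,0,0,0,-0.05,0,0, 1,0,0,0,0,0,0]'
python3 - <<'E'
from h import *
delta(jigP(-50,0,180),tool(JY,0))
cv2.imwrite("pics/w4.png",viewer.snapshot("wrist"));
s=viewer.snapshot("side")[100:340,200:480];cv2.imwrite("pics/s4.png",cv2.resize(s,None,fx=2.5,fy=2.5,interpolation=cv2.INTER_CUBIC))
E
```

```text
time: 6.18
eef_pos: [523.7, 141.6, 216.1]
orientation: [-0.803, 0.831, -1.519]
wrist_force: [0.5, -0.7, -3.3]
opening: 11.6
time: 6.6
eef_pos: [535.1, 139.6, 220.2]
orientation: [-1.038, 1.102, -1.405]
wrist_force: [-0.1, 0.2, -3.0]
opening: 11.5
t 6.6 pos [535.08  139.555 220.223] q [ 0.11  0.24 -0.61  1.93  0.36  0.88 -0.78] F [-0.069  0.227 -3.026] open 11.516374330999415
axes  tool y [ 0.203 -0.055 -0.978] z [ 0.974 -0.093  0.208]
shift in tool axes m [ 0.412  0.047 -0.042] world mm [ -73.256 -408.422  -40.223]
shift in TARGET axes m [ 0.361  0.04  -0.204]
turn in tool axes [-0.198 -0.435  0.08 ]
```

View pics/w4.png

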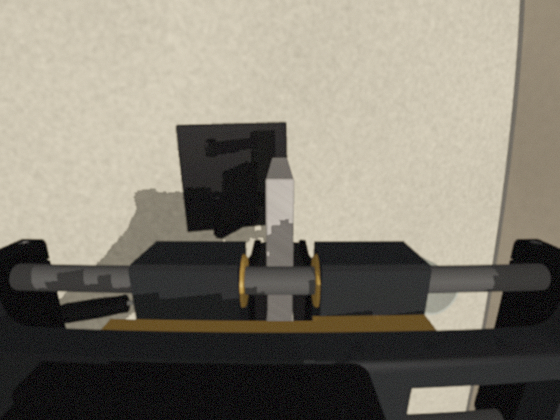

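View pics/s4.png

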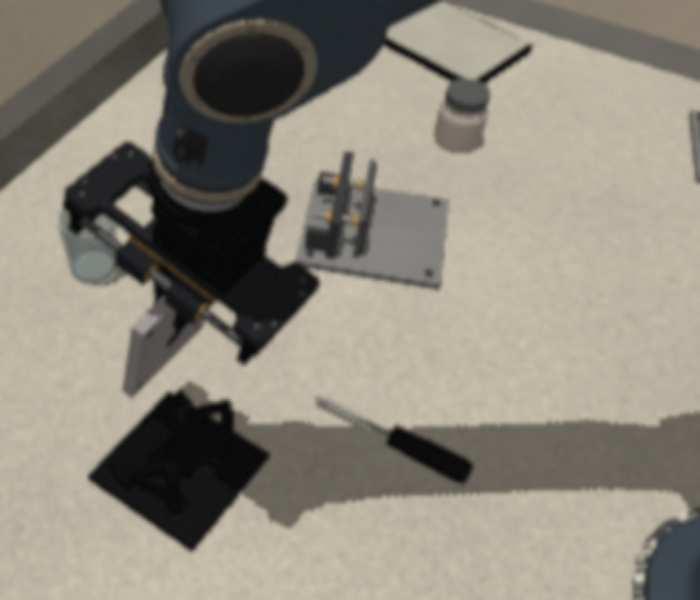

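Plate held upright at the fingertips, bottom about 150 mm up, rack empty. Finish the turn, then travel to the front of the jig.

```bash
python3 -m jog '[1,0.005,0,0,-0.04,-0.087,0.016, 1,0.01,0,0,-0.04,-0.087,0.016, 1,0.015,0,0,-0.04,-0.087,0.016, 1,0.015,0,0,-0.04,-0.087,0.016, 1,0.02,0,0,-0.04,-0.087,0.016]'
python3 - <<'E'
from h import *
delta(jigP(-50,0,190),tool(JY,0))
E
```

```text
time: 7.12
eef_pos: [539.1, 77.2, 221.8]
orientation: [-1.358, 0.949, -0.948]
wrist_force: [1.1, -0.2, -3.1]
opening: 11.7
t 7.1167 pos [539.09   77.186 221.823] q [ 0.33  0.33 -0.68  1.81  0.24  1.08 -0.09] F [ 1.088 -0.169 -3.061] open 11.669835718090669
axes  tool y [-0.003 -0.003 -1.   ] z [ 0.94   0.342 -0.004]
shift in tool axes m [ 0.299  0.033 -0.191] world mm [ -77.266 -346.053  -31.823]
shift in TARGET axes m [ 0.301  0.032 -0.188]
turn in tool axes [0.004 0.011 0.002]
```

```bash
python3 -m jog '[1,0.025,0,-0.012,0,0,0, 1,0.03,0,-0.019,0,0,0, 1,0.03,0,-0.019,0,0,0, 1,0.03,0,-0.019,0,0,0, 1,0.03,0,-0.019,0,0,0]'
python3 -m jog '[1,0.03,0,-0.019,0,0.005,0, 1,0.03,0,-0.019,0,0.005,0, 1,0.03,0,-0.019,0,0,0, 1,0.025,0,-0.015,0,0,0, 1,0.015,0,-0.01,0,0,0]'
python3 - <<'E'
from h import *
delta(jigP(-50,0,120),tool(JY,0))
cv2.imwrite("pics/w5.png",viewer.snapshot("wrist"));
s=viewer.snapshot("top")[130:300,270:470];cv2.imwrite("pics/t5.png",cv2.resize(s,None,fx=3.5,fy=3.5,interpolation=cv2.INTER_CUBIC))
E
```

```text
time: 7.53
eef_pos: [504.7, -90.3, 221.8]
orientation: [-1.356, 0.953, -0.954]
wrist_force: [0.2, -0.3, -2.8]
opening: 11.8
time: 7.95
eef_pos: [469.4, -242.4, 222.0]
orientation: [-1.352, 0.964, -0.966]
wrist_force: [-0.1, 0.2, -2.7]
opening: 11.7
t 7.95 pos [ 469.39  -242.388  221.969] q [ 0.85  0.28 -0.54  1.86  0.17  1.05  0.56] F [-0.082  0.164 -2.739] open 11.65236383092338
axes  tool y [-0.003 -0.005 -1.   ] z [ 0.947  0.322 -0.004]
shift in tool axes m [ 0.022  0.102 -0.015] world mm [  -7.566  -26.479 -101.969]
shift in TARGET axes m [ 0.022  0.102 -0.016]
turn in tool axes [ 0.004 -0.01   0.004]
```

View pics/w5.png

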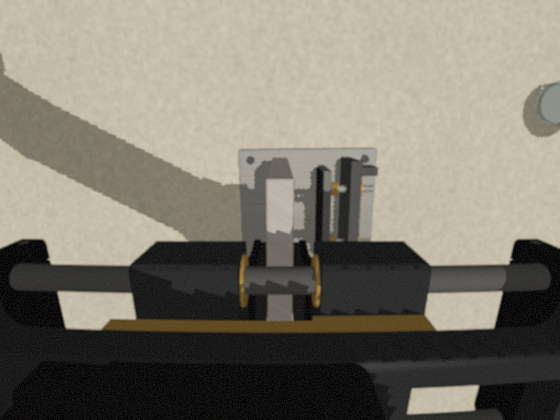

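View pics/t5.png

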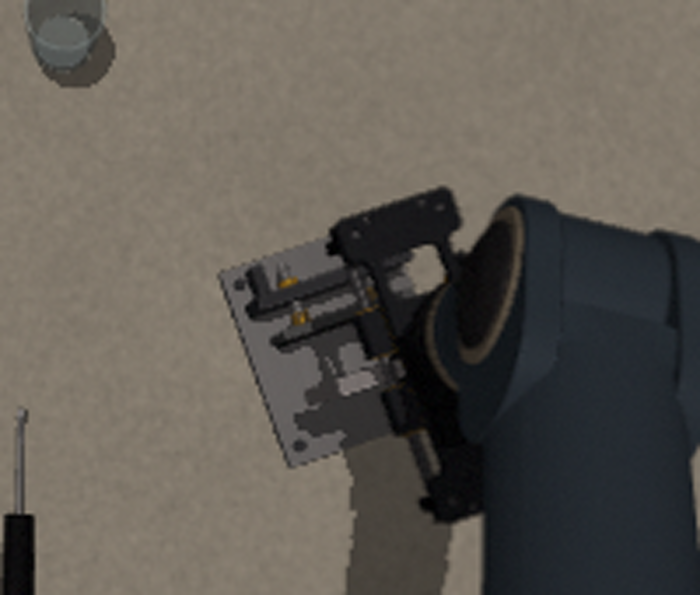

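Wrist view: the jig's +y edge runs between corners (240,150) and (376,149), nearly parallel to the jaw axis. The plate edge is at columns 266–294 and the backing is ahead of it. I'll measure the jig again from here.

Run:
```python
from h import *
s=sensors.observe(); c=viewer.calibration("wrist")
im=cv2.imread("pics/w5.png"); z=cv2.resize(im[140:260,230:390],None,fx=5,fy=5,interpolation=cv2.INTER_CUBIC)
cv2.imwrite("pics/w5z.png",np.clip(255*(z/255.)**.6,0,255).astype(np.uint8))
```

```text
(no output)
```

View pics/w5z.png

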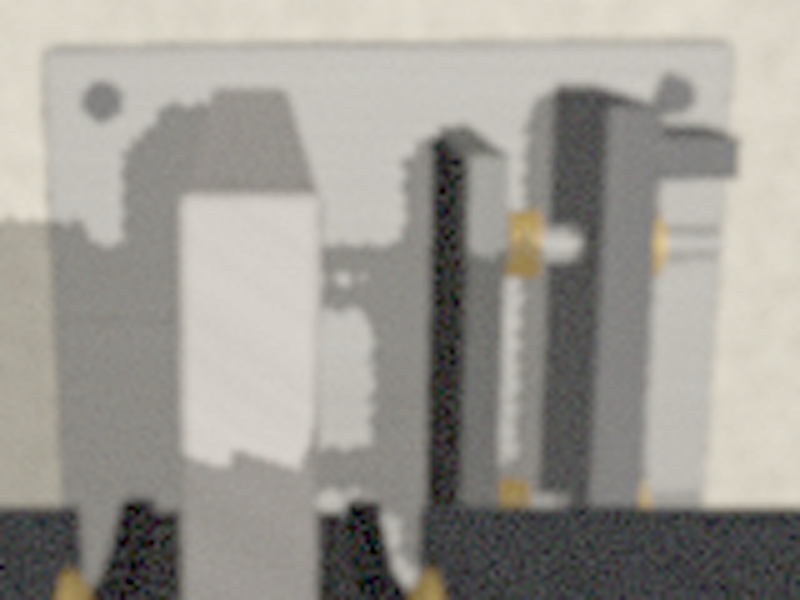

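Run:
```python
from h import *
s=sensors.observe(); c=viewer.calibration("wrist")
J=onz(c,uz([(44,45),(732,42)],230,140,5),12);print(J,np.linalg.norm(J[1]-J[0]))
d=J[1]-J[0];yaw=np.arctan2(d[1],d[0]);print("yaw",np.degrees(yaw)); m=J.mean(0);print("jig ctr est",m+Z(yaw)@[0,-75,0],"using 19.35:",m+Z(JY)@[0,-75,0], JC)
P=onz(c,uz([(182,195),(317,193)],230,140,5),s["eef_pos"][2]+40)
print("plate top +y corners",P,np.linalg.norm(P[1]-P[0]))
e=P[1]-P[0];print("plate yaw",np.degrees(np.arctan2(e[1],e[0])))
B=onz(c,uz([(436,140),(430,500),(466,150),(462,500)],230,140,5),72)
print("backing front/back top in jig frame\n",(B-JC)@Z(JY))
print("plate in jig\n",(P-JC)@Z(JY), "tcp in jig",(s["eef_pos"]-JC)@Z(JY))
Q=onz(c,uz([(213,90),(288,93)],230,140,5),s["eef_pos"][2]-70);print("plate bottom corners in jig",(Q-JC)@Z(JY))
```

```text
[[ 404.603 -212.224   12.   ]
 [ 563.335 -157.522   12.   ]] 167.89297062103574
yaw 19.014671808706073
jig ctr est [ 508.405 -255.781   12.   ] using 19.35: [ 508.819 -255.636   12.   ] [ 509.  -252.3    0. ]
plate top +y corners [[ 447.66  -196.382  261.766]
 [ 458.124 -192.675  261.766]] 11.101779167672003
plate yaw 19.508508461978696
backing front/back top in jig frame
 [[  3.583  55.117  72.   ]
 [  3.747 -24.021  72.   ]
 [  9.852  52.983  72.   ]
 [ 10.818 -24.11   72.   ]]
plate in jig
 [[-39.347  73.084 261.766]
 [-28.246  73.114 261.766]] tcp in jig [-34.366  22.239 221.766]
plate bottom corners in jig [[-39.986  72.503 151.766]
 [-28.508  71.904 151.766]]
```

Wrist estimate: jig yaw 19.0°, backing front at jig x ≈ 10 as given, plate parallel and vertical. The jig's y differs between views (−252.3, −253.4, −255.7), so I'll use −253.8.

```bash
sed -i 's/^JC=.*/JC=np.array([508.6,-253.8,0]);JY=np.radians(19.25)/' h.py
python3 - <<'E'
from h import *
delta(jigP(-22,-1,95),tool(JY,0))
E
```

```text
t 8.05 pos [ 469.207 -242.704  221.766] q [ 0.85  0.28 -0.54  1.86  0.17  1.05  0.56] F [ 1.002 -0.382 -2.081] open 11.907871112025088
axes  tool y [-0.003 -0.005 -1.   ] z [ 0.948  0.32  -0.004]
shift in tool axes m [0.024 0.127 0.012] world mm [  18.953  -19.294 -126.766]
shift in TARGET axes m [0.024 0.127 0.012]
turn in tool axes [ 0.004 -0.011  0.003]
```

```bash
python3 -m jog '[1,0.005,0.01,0.002,0.001,-0.003,0.001, 1,0.006,0.015,0.003,0.001,-0.003,0.001, 1,0.006,0.015,0.003,0.001,-0.003,0.001, 1,0.005,0.015,0.002,0.001,-0.002,0, 1,0.002,0.015,0.002,0,0,0]'
python3 -m jog '[1,0,0.015,0,0,0,0, 1,0,0.015,0,0,0,0, 1,0,0.012,0,0,0,0, 1,0,0.008,0,0,0,0, 1,0,0.004,0,0,0,0]'
python3 - <<'E'
from h import *
delta(jigP(-22,-1,84),tool(JY,0))
cv2.imwrite("pics/w6.png",viewer.snapshot("wrist"));
s=viewer.snapshot("side")[120:240,290:420];cv2.imwrite("pics/s6.png",cv2.resize(s,None,fx=5,fy=5,interpolation=cv2.INTER_CUBIC))
E
```

```text
time: 8.47
eef_pos: [491.6, -256.4, 151.1]
orientation: [-1.35, 0.951, -0.951]
wrist_force: [-0.0, -0.7, -2.1]
opening: 11.6
time: 8.88
eef_pos: [490.9, -256.4, 97.2]
orientation: [-1.349, 0.953, -0.95]
wrist_force: [-0.7, -0.4, -2.5]
opening: 11.5
t 8.8833 pos [ 490.877 -256.386   97.193] q [ 0.79  0.47 -0.49  1.92  0.29  0.82  0.49] F [-0.736 -0.421 -2.468] open 11.53589269219148
axes  tool y [ 0.     0.004 -1.   ] z [0.941 0.337 0.001]
shift in tool axes m [ 0.004  0.013 -0.004] world mm [ -2.717  -5.611 -13.193]
shift in TARGET axes m [ 0.004  0.013 -0.004]
turn in tool axes [-0.001  0.008 -0.003]
```

View pics/w6.png

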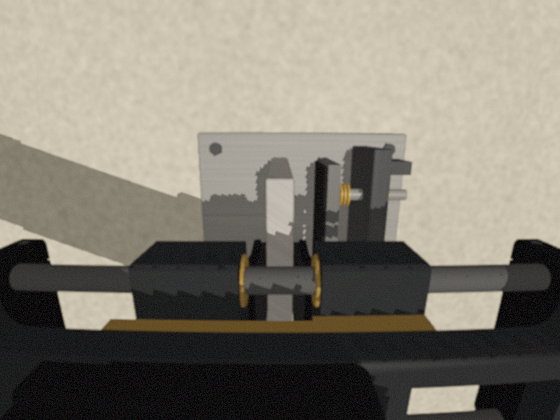

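View pics/s6.png

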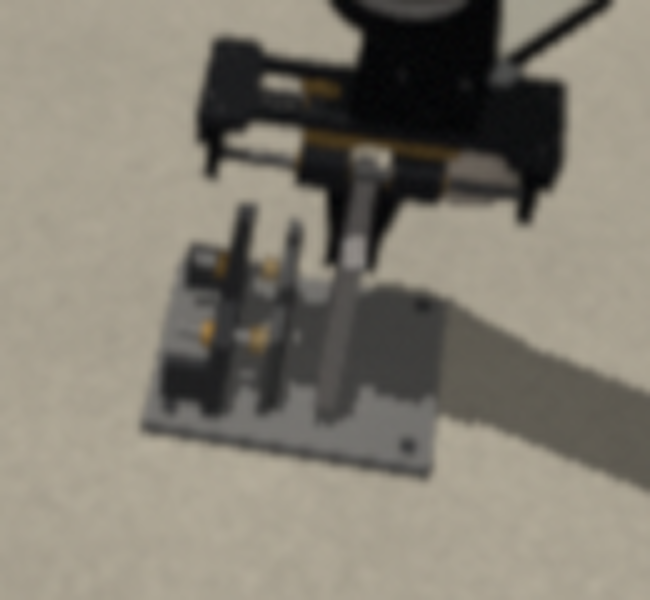

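Run:
```python
from h import *
s=sensors.observe(); c=viewer.calibration("wrist")
im=cv2.imread("pics/w6.png"); z=cv2.resize(im[125:255,190:420],None,fx=3.4,fy=3.4,interpolation=cv2.INTER_CUBIC)
cv2.imwrite("pics/w6z.png",np.clip(255*(z/255.)**.6,0,255).astype(np.uint8))
J=onz(c,[(198.5,133),(405,134.5)],12);d=J[1]-J[0];yaw=np.arctan2(d[1],d[0])
print(np.linalg.norm(d),np.degrees(yaw),"ctr",J.mean(0)+Z(JY)@[0,-75,0],JC)
P=onz(c,[(266,178),(294,178)],s["eef_pos"][2]+39);Q=onz(c,[(272,158),(287.5,158)],s["eef_pos"][2]-71)
print("plate +y: top, bottom in jig",(P-JC)@Z(JY),(Q-JC)@Z(JY),"tcp",(s["eef_pos"]-JC)@Z(JY))
```

```text
167.6576174365035 19.36142454083274 ctr [ 509.887 -256.909   12.   ] [ 508.6 -253.8    0. ]
plate +y: top, bottom in jig [[-23.807  53.217 137.087]
 [-12.178  53.291 137.087]] [[-23.868  52.801  27.087]
 [-11.934  52.878  27.087]] tcp [-17.514   2.624  98.087]
```

View pics/w6z.png

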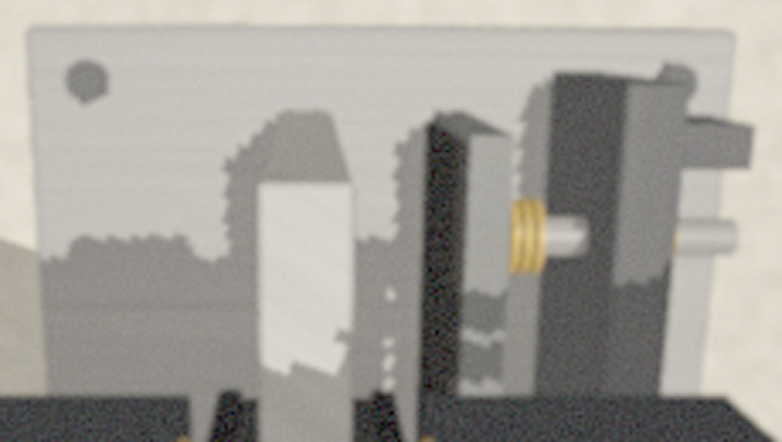

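```bash
python3 - <<'E'
from h import *
c=viewer.calibration("wrist")
B=onz(c,uz([(470,137),(430,123)],190,125,3.4),72);print((B-JC)@Z(JY))
E
python3 -m jog '[1,0.0015,0.002,0,0,0.003,0, 1,0.0015,0.002,0,0,0.003,0, 1,0.0015,0.002,0,0,0,0, 1,0,0.002,0,0,0,0, 1,0,0.001,0,0,0,0]'
python3 - <<'E'
from h import *
delta(jigP(-22,-1,84),tool(JY,0))
E
```

```text
[[12.199 52.303 72.   ]
 [ 4.718 54.795 72.   ]]
time: 9.4
eef_pos: [492.8, -262.3, 89.6]
orientation: [-1.346, 0.958, -0.959]
wrist_force: [-0.2, 0.1, -1.3]
opening: 11.5
t 9.4 pos [ 492.808 -262.343   89.601] q [ 0.79  0.48 -0.48  1.92  0.3   0.81  0.48] F [-0.249  0.113 -1.334] open 11.518407278460806
axes  tool y [ 0.002  0.002 -1.   ] z [0.944 0.329 0.003]
shift in tool axes m [-0.002  0.006 -0.004] world mm [-4.648  0.345 -5.601]
shift in TARGET axes m [-0.002  0.006 -0.004]
turn in tool axes [-0.003 -0.001 -0.002]
```

```bash
python3 -m jog '[1,-0.001,0.001,0,0,0,0, 1,0,0.001,0,0,0,0, 1,0,0.001,0,0,0,0, 1,0,0.001,0,0,0,0, 1,0,0,0,0,0,0]'
python3 -m jog '[1,0,0.0005,0,0,0,0, 1,0,0.0005,0,0,0,0, 1,0,0,0,0,0,0, 1,0,0,0,0,0,0, 1,0,0,0,0,0,0]'
python3 -m jog '[1,0,0.0005,0,0,0,0, 1,0,0.0005,0,0,0,0, 1,0,0,0,0,0,0, 1,0,0,0,0,0,0, 1,0,0,0,0,0,0]'
```

```text
time: 9.82
eef_pos: [492.4, -261.0, 85.5]
orientation: [-1.346, 0.958, -0.958]
wrist_force: [0.5, -0.4, -3.2]
opening: 11.9
time: 10.23
eef_pos: [492.5, -261.1, 84.7]
orientation: [-1.346, 0.958, -0.958]
wrist_force: [0.2, 0.0, -3.1]
opening: 11.6
time: 10.65
eef_pos: [492.6, -261.1, 83.9]
orientation: [-1.346, 0.958, -0.958]
wrist_force: [-0.4, 0.8, -0.2]
opening: 11.4
```

```bash
python3 -m jog '[1,0,0,0,0,0,0, 1,0,0,0,0,0,0, 1,0,0,0,0,0,0, 1,0,0,0,0,0,0, 1,0,0,0,0,0,0]'
python3 -m jog '[1,0,0.0005,0,0,0,0, 1,0,0.0005,0,0,0,0, 1,0,0,0,0,0,0, 1,0,0,0,0,0,0, 1,0,0,0,0,0,0]'
```

```text
time: 11.07
eef_pos: [492.6, -261.0, 83.8]
orientation: [-1.346, 0.958, -0.958]
wrist_force: [-2.0, 0.9, 1.3]
opening: 11.5
time: 11.48
eef_pos: [492.7, -260.9, 83.8]
orientation: [-1.347, 0.957, -0.958]
wrist_force: [-2.9, 1.8, 8.1]
opening: 11.1
```

Contact with the base at TCP z = 83.8 (Fz up to 8 N). Back off to hover a fraction of a millimetre, then approach the backing.

```bash
python3 -m jog '[1,0,-0.001,0,0,0,0, 1,0,-0.0007,0,0,0,0, 1,0,0,0,0,0,0, 1,0,0,0,0,0,0, 1,0,0,0,0,0,0]'
python3 - <<'E'
from h import *
delta(jigP(4,-1,84.3),tool(JY,0))
E
```

```text
time: 11.9
eef_pos: [492.3, -261.2, 84.0]
orientation: [-1.346, 0.958, -0.958]
wrist_force: [2.0, -0.1, -2.5]
opening: 11.4
t 11.9 pos [ 492.319 -261.17    83.962] q [ 0.78  0.49 -0.48  1.93  0.3   0.8   0.47] F [ 2.048 -0.105 -2.458] open 11.357657877697891
axes  tool y [ 0.001  0.003 -1.   ] z [0.944 0.329 0.002]
shift in tool axes m [-0.001 -0.     0.022] world mm [20.387  7.745  0.338]
shift in TARGET axes m [-0.001 -0.     0.022]
turn in tool axes [-0.002 -0.    -0.002]
```

```bash
python3 -m jog '[1,0,-0.0004,0.003,0,0,0, 1,0,0,0.004,0,0,0, 1,0,0,0.004,0,0,0, 1,0,0,0.003,0,0,0, 1,0,0,0.001,0,0,0]'
python3 - <<'E'
from h import *
delta(jigP(4,-1,84.3),tool(JY,0))
cv2.imwrite("pics/w7.png",viewer.snapshot("wrist"));
im=cv2.imread("pics/w7.png"); z=cv2.resize(im[125:255,190:420],None,fx=3.4,fy=3.4,interpolation=cv2.INTER_CUBIC)
cv2.imwrite("pics/w7z.png",np.clip(255*(z/255.)**.6,0,255).astype(np.uint8))
E
```

```text
time: 12.32
eef_pos: [507.6, -255.6, 84.8]
orientation: [-1.346, 0.957, -0.958]
wrist_force: [-0.4, 0.5, -2.7]
opening: 11.5
t 12.3167 pos [ 507.628 -255.579   84.843] q [ 0.76  0.5  -0.48  1.9   0.31  0.81  0.46] F [-0.433  0.478 -2.736] open 11.52411120823273
axes  tool y [ 0.003  0.003 -1.   ] z [0.944 0.33  0.003]
shift in tool axes m [-0.     0.001  0.006] world mm [ 5.078  2.154 -0.543]
shift in TARGET axes m [-0.     0.001  0.006]
turn in tool axes [-0.003  0.001 -0.002]
```

View pics/w7z.png

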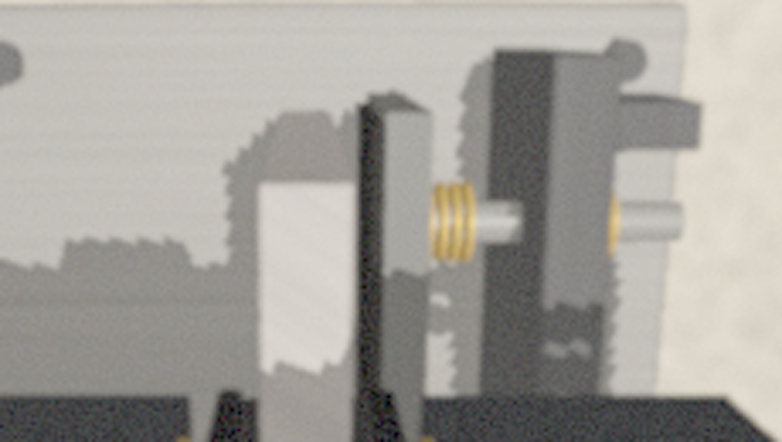

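The plate is just short of the black backing face; gap measured next.

```bash
cat > gap.py <<'E'
from h import *
def g(zooms):
    c=viewer.calibration("wrist");s=sensors.observe()
    q=lambda p,z:((onz(c,uz([p],190,125,3.4),z)-JC)@Z(JY))[0]
    pf=q(zooms[0],s["eef_pos"][2]+39);bf=q(zooms[1],72);bb=q(zooms[2],72);ff=q(zooms[3],72)
    print("plate front",pf,"\nbacking front",bf,"\nbacking back",bb,"\nframe",ff,"\nplate-backing gap",bf[0]-pf[0],"backing-frame gap",ff[0]-bb[0],"tcp jig",(s["eef_pos"]-JC)@Z(JY))
E
python3 -c "
from gap import *
g([(357,183),(385,110),(431,110),(553,54)])"
```

```text
plate front [  4.23   49.105 123.84 ] 
backing front [11.58  53.998 72.   ] 
backing back [19.423 54.017 72.   ] 
frame [39.806 63.474 72.   ] 
plate-backing gap 7.349467884947053 backing-frame gap 20.382896586244915 tcp jig [-1.677 -1.386 84.84 ]
```

```bash
python3 -m jog '[1,0,0.0002,0.001,0.001,0,0.001, 1,0,0,0.001,0.001,0,0.001, 1,0,0,0.001,0,0,0, 1,0,0,0.001,0,0,0, 1,0,0,0.001,0,0,0]'
python3 -m jog '[1,0,0,0.001,0,0,0, 1,0,0,0.001,0,0,0, 1,0,0,0.001,0,0,0, 1,0,0,0.0005,0,0,0, 1,0,0,0,0,0,0]'
python3 - <<'E'
from h import *
s=sensors.observe();print(s["wrist_force"]@Z(JY),(s["eef_pos"]-JC)@Z(JY))
E
```

```text
time: 12.78
eef_pos: [511.4, -254.5, 84.6]
orientation: [-1.344, 0.958, -0.957]
wrist_force: [-0.0, 0.3, -3.5]
opening: 11.4
time: 13.2
eef_pos: [514.5, -253.5, 84.6]
orientation: [-1.344, 0.958, -0.957]
wrist_force: [-0.9, -0.6, -2.4]
opening: 11.6
[-1.01  -0.292 -2.37 ] [ 5.667 -1.616 84.6  ]
```

```bash
python3 -m jog '[1,0,0,0.001,0,0,0, 1,0,0,0.001,0,0,0, 1,0,0,0.001,0,0,0, 1,0,0,0.001,0,0,0, 1,0,0,0.001,0,0,0]'
python3 -m jog '[1,0,0,0.001,0,0,0, 1,0,0,0.0005,0,0,0, 1,0,0,0,0,0,0, 1,0,0,0,0,0,0, 1,0,0,0,0,0,0]'
python3 - <<'E'
from h import *
s=sensors.observe();print(s["wrist_force"]@Z(JY),(s["eef_pos"]-JC)@Z(JY))
M=R.from_rotvec(s["orientation"]).as_matrix();print(Z(JY).T@M)
cv2.imwrite("pics/w8.png",viewer.snapshot("wrist"));
im=cv2.imread("pics/w8.png"); z=cv2.resize(im[125:255,190:420],None,fx=3.4,fy=3.4,interpolation=cv2.INTER_CUBIC)
cv2.imwrite("pics/w8z.png",np.clip(255*(z/255.)**.6,0,255).astype(np.uint8))
E
```

```text
time: 13.62
eef_pos: [518.7, -252.0, 84.5]
orientation: [-1.345, 0.959, -0.956]
wrist_force: [-2.9, -1.1, -0.8]
opening: 11.5
time: 14.03
eef_pos: [520.4, -251.5, 84.5]
orientation: [-1.344, 0.959, -0.957]
wrist_force: [-3.9, -1.5, -0.5]
opening: 11.6
[-4.16  -0.12  -0.535] [11.88  -1.675 84.538]
[[-0.     0.004  1.   ]
 [-1.     0.004 -0.   ]
 [-0.004 -1.     0.004]]
```

View pics/w8z.png

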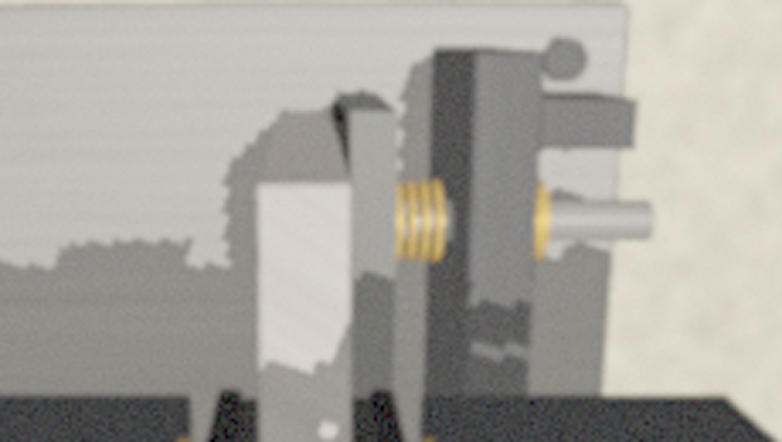

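```bash
python3 -c "
from gap import *
g([(352,183),(351,108),(397,108),(476,54)])
c=viewer.calibration('wrist')
q=lambda p,z:((onz(c,uz([p],190,125,3.4),z)-JC)@Z(JY))[0]
print('plate top L,R',q((257,183),123.5),q((352,183),123.5),'bottom L',q((283,112),13),q((335,112),13))
print('tail',[ (sensors.observe()['wrist_force']@Z(JY)).round(2)])"
```

```text
plate front [ 17.275  48.723 123.507] 
backing front [19.462 54.081 72.   ] 
backing back [27.286 54.086 72.   ] 
frame [40.424 63.115 72.   ] 
plate-backing gap 2.1871915200643386 backing-frame gap 13.138477934765408 tcp jig [11.958 -1.626 84.507]
plate top L,R [  5.657  48.735 123.5  ] [ 17.276  48.721 123.5  ] bottom L [ 6.782 48.938 13.   ] [18.584 48.928 13.   ]
tail [array([-4.53, -0.61, -1.5 ])]
```

Backing-to-frame gap is 13.1 mm (about 7 mm in), and the wrist reads about 4.4 N, which the spring also gives at 7.3 mm. Another 2.7 mm or so to half way.

```bash
python3 -m jog '[1,0,0,0.0007,0,0,0, 1,0,0,0.0007,0,0,0, 1,0,0,0.0007,0,0,0, 1,0,0,0.0007,0,0,0, 1,0,0,0,0,0,0]'
python3 -m jog '[1,0,0,0,0,0,0, 1,0,0,0,0,0,0, 1,0,0,0,0,0,0, 1,0,0,0,0,0,0, 1,0,0,0,0,0,0]'
python3 - <<'E'
from h import *
s=sensors.observe();print(s["wrist_force"]@Z(JY),(s["eef_pos"]-JC)@Z(JY))
M=R.from_rotvec(s["orientation"]).as_matrix();print(Z(JY).T@M)
cv2.imwrite("pics/w9.png",viewer.snapshot("wrist"));
im=cv2.imread("pics/w9.png"); z=cv2.resize(im[125:255,190:420],None,fx=3.4,fy=3.4,interpolation=cv2.INTER_CUBIC)
cv2.imwrite("pics/w9z.png",np.clip(255*(z/255.)**.6,0,255).astype(np.uint8))
s=viewer.snapshot("side")[120:240,290:420];cv2.imwrite("pics/s9.png",cv2.resize(s,None,fx=5,fy=5,interpolation=cv2.INTER_CUBIC))
E
```

```text
time: 14.5
eef_pos: [522.8, -250.6, 84.5]
orientation: [-1.345, 0.959, -0.956]
wrist_force: [-5.9, -3.3, -0.0]
opening: 11.6
time: 14.92
eef_pos: [522.7, -250.6, 84.5]
orientation: [-1.345, 0.959, -0.957]
wrist_force: [-6.0, -2.3, -0.5]
opening: 11.4
[-6.398 -0.254 -0.465] [14.409 -1.638 84.541]
[[-0.     0.003  1.   ]
 [-1.     0.004 -0.   ]
 [-0.004 -1.     0.003]]
```

View pics/w9z.png

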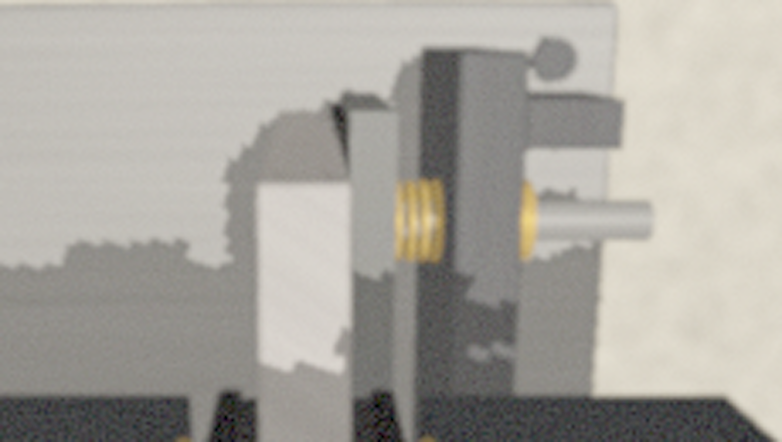

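View pics/s9.png

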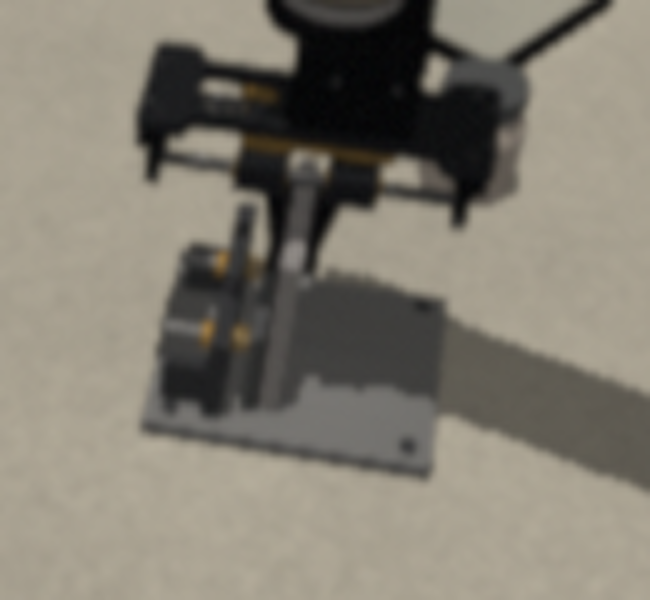

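The plate stands flush on the backing, the fingers are clear above it, and a gap to the frame remains (zoom columns 397 to 463). Hold and re-measure.

```bash
python3 -c "
from gap import *
g([(352,183),(351,108),(397,108),(463,54)])"
python3 -m jog '[1,0,0,0,0,0,0, 1,0,0,0,0,0,0, 1,0,0,0,0,0,0, 1,0,0,0,0,0,0, 1,0,0,0,0,0,0]'
for i in 1 2 3; do python3 -c "
from h import *
s=sensors.observe();print(s['wrist_force']@Z(JY),(s['eef_pos']-JC)@Z(JY))"; break; done
python3 -m jog '[1,0,0,0,0,0,0, 1,0,0,0,0,0,0, 1,0,0,0,0,0,0, 1,0,0,0,0,0,0, 1,0,0,0,0,0,0]'
python3 -c "
from h import *
s=sensors.observe();print(s['wrist_force']@Z(JY),(s['eef_pos']-JC)@Z(JY))"
```

```text
plate front [ 19.746  48.717 123.53 ] 
backing front [21.893 54.08  72.   ] 
backing back [29.715 54.084 72.   ] 
frame [40.658 63.103 72.   ] 
plate-backing gap 2.147063552121633 backing-frame gap 10.94246183393646 tcp jig [14.375 -1.692 84.53 ]
time: 15.43
eef_pos: [522.7, -250.6, 84.5]
orientation: [-1.345, 0.959, -0.957]
wrist_force: [-6.1, -2.5, -0.8]
opening: 11.8
[-6.564 -0.335 -0.799] [14.397 -1.661 84.539]
time: 15.85
eef_pos: [522.7, -250.6, 84.5]
orientation: [-1.345, 0.959, -0.957]
wrist_force: [-5.5, -2.6, 0.8]
opening: 11.8
[-6.039 -0.663  0.756] [14.406 -1.653 84.536]
```

Gap now 10.9 mm (about 9.3 mm in), wrist force about 6.3 N (about 10.5 mm), steady. Holding for more than three seconds.

```bash
for k in 1; do python3 -m jog '[1,0,0,0,0,0,0, 1,0,0,0,0,0,0, 1,0,0,0,0,0,0, 1,0,0,0,0,0,0, 1,0,0,0,0,0,0]'; done
python3 -m jog '[1,0,0,0,0,0,0, 1,0,0,0,0,0,0, 1,0,0,0,0,0,0, 1,0,0,0,0,0,0, 1,0,0,0,0,0,0]'
python3 -m jog '[1,0,0,0,0,0,0, 1,0,0,0,0,0,0, 1,0,0,0,0,0,0, 1,0,0,0,0,0,0, 1,0,0,0,0,0,0]'
python3 -m jog '[1,0,0,0,0,0,0, 1,0,0,0,0,0,0, 1,0,0,0,0,0,0, 1,0,0,0,0,0,0, 1,0,0,0,0,0,0]'
python3 -m jog '[1,0,0,0,0,0,0, 1,0,0,0,0,0,0, 1,0,0,0,0,0,0, 1,0,0,0,0,0,0, 1,0,0,0,0,0,0]'
python3 -m jog '[1,0,0,0,0,0,0, 1,0,0,0,0,0,0, 1,0,0,0,0,0,0, 1,0,0,0,0,0,0, 1,0,0,0,0,0,0]'
python3 - <<'E'
from h import *
s=sensors.observe();print(s["time"],s["wrist_force"]@Z(JY),(s["eef_pos"]-JC)@Z(JY))
im=viewer.snapshot("wrist"); z=cv2.resize(im[125:255,190:420],None,fx=3.4,fy=3.4,interpolation=cv2.INTER_CUBIC)
cv2.imwrite("pics/w10z.png",np.clip(255*(z/255.)**.6,0,255).astype(np.uint8))
cv2.imwrite("pics/t10.png",viewer.snapshot("top"))
E
```

```text
time: 16.27
eef_pos: [522.8, -250.6, 84.5]
orientation: [-1.345, 0.959, -0.957]
wrist_force: [-5.5, -2.2, -0.5]
opening: 11.3
time: 16.68
eef_pos: [522.7, -250.6, 84.5]
orientation: [-1.345, 0.959, -0.957]
wrist_force: [-5.4, -2.2, 0.3]
opening: 11.6
time: 17.1
eef_pos: [522.7, -250.6, 84.5]
orientation: [-1.345, 0.959, -0.957]
wrist_force: [-4.7, -2.8, 0.2]
opening: 11.4
time: 17.52
eef_pos: [522.7, -250.6, 84.5]
orientation: [-1.345, 0.959, -0.957]
wrist_force: [-5.5, -2.4, 0.1]
opening: 11.6
time: 17.93
eef_pos: [522.7, -250.6, 84.5]
orientation: [-1.345, 0.959, -0.957]
wrist_force: [-5.5, -2.6, -0.7]
opening: 11.7
time: 18.35
eef_pos: [522.7, -250.6, 84.5]
orientation: [-1.345, 0.959, -0.957]
wrist_force: [-4.9, -2.3, 0.3]
opening: 11.3
18.35 [-5.421 -0.54   0.348] [14.391 -1.656 84.515]
```

View pics/w10z.png

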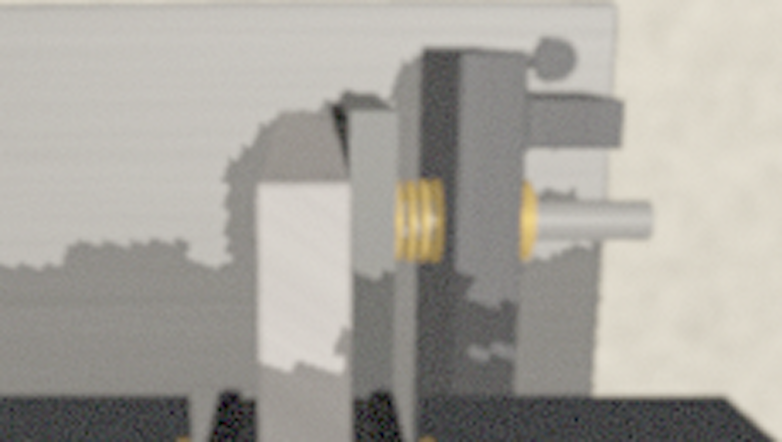

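View pics/t10.png

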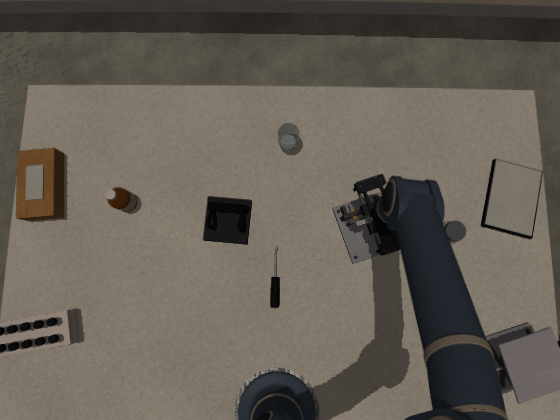

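Nothing has changed over 3.5 s: the picture is the same and the force is steady at about 5.8 N. In the top view the bottle (120,198), beaker (289,137), driver (275,280) and jar (453,231) are where they started. Handing in.

```bash
python3 -c "
from workcell import job
print(job.sign_off())"
```

```text
the job is handed in; nothing more can be done
None
```

I took the plate from the rack and turned it upright. It now stands on the jig base, flat against the backing and pressed about half way in. I held it there for over 3 s and handed in at about 18.5 s, still gripping (60 N setting) and pushing.

**Last checks**
- **Push depth:** the backing-to-frame gap in the wrist picture was 10.9 mm, so the backing is about 9 to 9.5 mm in. The wrist force along the jig averaged about 6 N (single readings 5.4 to 6.6), which the spring reaches at about 10 mm. The two measures differ by about 1 mm, and both are well inside 6 to 14 mm.
- **Position:** the fingers stayed still to 0.1 mm during the hold, parallel to the jig and vertical within about 0.01 rad. The plate's lean was measured from the pictures only before the last 2.5 mm of push, at about 0.01 rad.
- **Centring:** the wrist view puts the plate centred to about 1 mm. The cameras disagreed on the jig's sideways position by up to about 4 mm, so centring is only certain to about that much; the allowance is 10 mm.
- **Height:** I felt the base at a fingertip height of 83.8 mm and pressed at 84.5 mm, so the bottom edge is within about 1 mm of the base. The vertical wrist force fell from about 2.7 N to near zero, so the base or the backing now carries part of the plate's weight.
- **Clearances:** the fingertips are about 12 mm above the top of the backing. The beaker, bottle, jar and screwdriver look unmoved in the last top view.

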